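# Zero the read-out, then load the sample press four clicks

### The job

Zero the force read-out of the sample press: twist the winged knob on the white box clockwise (seen from above) to its stop, let go and let it spring back. Then push the press's lever down from its rest by exactly four clicks, feeling each one and never a fifth, and keep holding it down there: the program finishes while still holding the lever against its spring. Leave the mortar, the jar and the bottle where they stand.

Things in the scene. Friction and masses are not known exactly. Their poses are not given: they have to be found in the camera images.
- knob_grip (a point): Point on the vertical axis of the black zero knob, at grip height: 88 mm above the table, 33 mm above the box's flat top. The knob's wing is an upright bar 46 mm long along this point's x and 14 mm thick along its y, from 24 mm below to 10 mm above this point, on a 48 mm disc whose upper face is 22 mm below it. The point turns with the knob.
- knob (a joint): Angle of the zero knob in rad: 0 sprung home, grows clockwise seen from above, stop at 1.05 (about 60 degrees). It counts as at the stop from 0.97, held there 0.1 s. The spring takes about 0.04 N m at home and 0.16 N m at the stop, and turns it home in about half a second when let go.
- lever_grip (a point): Centre of the lever's grip, a level black rubber round bar 20 mm thick and 80 mm long, parallel to the press's y axis. It moves on an upright circle of 160 mm radius about the lever's pivot. At rest it lies 70 mm above and 144 mm in front (press -x) of the pivot, 200 mm above the table; pushed down it first moves a little away from the pivot.
- lever (a joint): Lever angle, rad: 0 at its upper rest (0.45 above level), grows as the grip goes down, end stop 1.0. One click per 0.15 rad (24 mm of grip travel): click k snaps over at (k - 0.5) x 0.15 and seats at k x 0.15, so four clicks seat at 0.60. In each click the push needed jumps to 9 to 12 N on leaving a seat, then falls evenly to about 3 N just before the next. Let go, it springs up.
- press: Bench-fixed hand press: grey base plate 200 x 130 mm (90 mm to -x, 110 mm to +x of the origin), white frame up to 170 mm high, toothed disc on the +y side up to 188 mm. Origin: on the table under the lever's pivot axis, which runs along the press's y at 130 mm height. The lever is on the -y side (grip centred at y = -50 mm) and points to -x, the front.
- readout: White force read-out box, fixed to the bench, 150 x 170 x 55 mm (x, y, z); origin: centre of its underside. The knob's axis is at y = -20 mm; a dark flat display is on top at the +y side.
- mortar: Bystander: white ceramic mortar bowl, 84 mm across, 40 mm high; origin: centre of its underside.
- jar: Bystander: amber jar, 48 mm across, 60 mm high; origin: centre of its underside.
- bottle: Bystander: white bottle with blue cap, 64 mm across, 130 mm high; origin: centre of its underside.
Not all that is in view belongs to the job. There is more than one size of the readout; the one meant has the size given above.

How it is judged:
On the way, in this order (a step that is already met when the one before it is completed fails the run):
1. the zero knob is twisted clockwise to its stop, with the lever at rest (value of joint knob above 0.97 rad and value of joint lever below 0.06 rad), for 0.1 s.
2. the knob is let go and has sprung back, with the lever still at rest (value of joint knob below 0.08 rad and contact force between each of the arm, the fingers and readout below 0.1 N and value of joint lever below 0.06 rad), for 0.2 s.
3. the lever is pushed down to the fourth click by the fingers (value of joint lever between 0.53 and 0.67 rad and contact force between the fingers and lever above 0.8 N), for 0.2 s.
At the end, for the whole second after the job is handed in: The lever is held still by the fingers at the fourth click (joint between 0.53 and 0.67 rad, fingers bearing on it with over 0.8 N), the knob is sprung back (below 0.08 rad) and the mortar, jar and bottle are within 20 mm of their starts (all of step 3 and velocity of joint lever between -0.1 and 0.1 rad/s and value of joint knob below 0.08 rad and distance of each of mortar, jar, bottle from where it was at the start of the episode below 0.02 m); the arm keeps its last pose, push and grip.
It fails at once if the lever is pushed past the fifth click (value of joint lever above 0.7 rad).
It fails at once if a bystander is moved more than 20 mm (distance of any of mortar, jar, bottle from where it was at the start of the episode above 0.02 m).
It also fails if it takes over 69 s, if anything falls off the work surface, if the arm or the gripper's body presses on something with over 40 N, if the wrist force passes 120 N, or if a joint passes its speed limit or range.

### The arm

A 7-joint arm with a two-finger parallel gripper is mounted at the origin on the work surface. World frame = base frame: x ahead of the robot, y to its left, z up, the work surface at z = 0. Lengths are in m, angles in rad, forces in N, time in s.
With the tool pointing down it reaches from about 0.425 to 0.825 m from the base axis. Payload 3.6 kg.
Tool frame: the origin (TCP) lies at the very end of the fingers, on their centre line; the grasp point (between the pads) lies 19 mm behind it; z points along the fingers, y is the direction in which the jaws open and shut (so a half turn about z gives the same grasp; the last joint's range is limited). The gripper opens to 85 mm and grips with 20 to 120 N. Pads are 22 mm wide; open, the fingers measure 114 mm over their backs; the gripper's body (76 mm by 85 mm) begins 54 mm behind the grasp point. The pads swing forward as they close: fully open they stand 13 mm farther back than shut.
Start: joints at [-1.192, 0.615, -0.013, 1.423, 0.008, 1.103, -0.04], TCP at [0.256, 0.597, 0.231] pointing down, gripper open.
Joint ranges: [-3.12, 3.12], [-0.3, 2.06], [-1.34, 1.32], [0.26, 2.42], [-1.36, 4.5], [0.01, 1.98], [-2.84, 2.84]. Speed limits (rad/s): [2.79, 2.79, 3.14, 3.14, 3.14, 3.14, 3.14].

### API

Orientations are given as [roll, pitch, yaw] about the fixed x, y, z axes, in that order (R = Rz(yaw) Ry(pitch) Rx(roll)).
In Python, from bench import ctrl, capture, camera_info, models gives the robot as it stands. The module is installed in compiled form; this text tells all that it offers.
- The arm moves only by the tool arm_command, never from a script. Its argument "commands" is a list of rows, each a list of 3 entries, a list of its own where there are three numbers: the shift along the tool's x, y, z in m, then the turn about the tool's z in rad, then the finger opening in m, from 0 to 0.0854. A call has exactly 10 rows; each row shifts and turns the commanded pose from where the row before left it, along the tool's axes as they then stand; what a row does not reach is not made up. A row lasts 1/8 s, in which the tool goes at most 62.5 mm and 10.7 degrees, less where a joint would pass 70% of its speed; a pose out of reach is approached as far as the arm can. A call with a gripper value outside its range is refused whole. The fingers move at their own pace and stop on an object; "grip_force" is the grip in N (left out, the last holds). Time passes only in rows, so rows that do not move let the fingers close, or fill a call up. It gives the time, the measured TCP pose, the force and the opening at its end, in the units of the state.
- ctrl.sense(): the state, without advancing time (a new reading comes with each control period).
- capture(name): name is "side" or "top"; returns (picture, depth): 480x640x3 uint8, blue, green, red; 480x640 float32, m along the optical axis (not along the pixel's ray), 0 where there is no reading.
- camera_info(name): a dict with "fx", "fy", "cx", "cy" (pixels), "xyz" and "attitude" of the camera in the world. Camera axes: x right, y down, z forward; pixel columns grow to the right and rows downward; lengths in m; the calibration is good to about 2 mm. A picture is of the moment at which its call begins. camera_info takes no time and is no camera call.
- ctrl.close_job(): hands the job in, once; it reports no verdict.
Trained networks look in the newest picture that a camera, given by its name, has taken for a name from the list of things; names that differ only in an ending like _2 or _b are one class to them, and where a whole thing is asked for, a point or a joint stands for the part that bears it (a point fixed in the world has none). Each returns a list of dicts, best first, with "confidence" (0 to 1); they miss things now and then, are a little off and sometimes report something else, mostly with a low value. They report only what shows in the picture. A call takes as long as a camera call. They do not tell look-alikes from the thing itself.
- models.outline_of(camera, target): "region" (480x640 bool, what is visible of it) and "xy" ([column, row] in pixels, amid what is visible of it).
- models.tip_of(camera, target): "xy" ([column, row] in pixels: a listed point, or the origin of a listed thing).
The state is a dict: "clock": time; "qpos": joint angles; "joint_velocities": joint speeds; "tau": joint torques, N m; "ee_pos": TCP position; "ee_rot": TCP orientation; "force": force on the tool from outside, world axes, zero at the start; "ft_torque": the same for the moment, N m; "opening": finger opening in m.
Only numpy, scipy, OpenCV 4.12 (cv2) and the standard library are available. Lean on these libraries where they do the work, as an engineer would, in place of code of your own. Each camera call takes 0.05 s, during which the arm holds its last target.

## Working session

There is one attempt and no reset: what is moved stays moved. The work goes in short steps, Python scripts to look and compute and a tool call to move; the robot and the scene stay as the last step left them, time stands still between calls to the robot, and variables do not carry over. Pictures are saved under pics/ and viewed, and the job is handed in when it is done.

Besides the shell and the picture viewer there is one more tool, called after "Request:" as name([rows], argument=value, ...), one row to a line, values as JSON. arm_command: Moves the arm, as the interface text tells. Its arguments: {"type":"object","properties":{"commands":{"type":"array","items":{"type":"array"}},"grip_force":{"type":"number"}},"required":["commands"]}

```bash
mkdir -p pics; cat > h.py <<'E'
import numpy as np,cv2
from scipy.spatial.transform import Rotation as R
from bench import ctrl,capture,camera_info,models
def cam(n):
    c=camera_info(n); a=np.array(c["attitude"],float)
    M=a if a.shape==(3,3) else (R.from_euler('xyz',a).as_matrix() if a.size==3 else R.from_quat(a).as_matrix())
    return c,M
def world(n,u,v,d):
    c,M=cam(n); d=np.asarray(d,float)
    p=np.stack([(np.asarray(u)-c["cx"])/c["fx"]*d,(np.asarray(v)-c["cy"])/c["fy"]*d,d],-1)
    return p@M.T+np.array(c["xyz"])
def rayz(n,u,v,z):
    c,M=cam(n); r=M@np.array([(u-c["cx"])/c["fx"],(v-c["cy"])/c["fy"],1]); o=np.array(c["xyz"])
    return o+r*(z-o[2])/r[2]
def proj(n,p):
    c,M=cam(n); q=(np.asarray(p)-np.array(c["xyz"]))@M
    return np.array([q[0]/q[2]*c["fx"]+c["cx"],q[1]/q[2]*c["fy"]+c["cy"]])
E
python3 - <<'E'
from h import *
print(ctrl.sense())
for n in("top","side"):
    print(camera_info(n))
    im,d=capture(n); cv2.imwrite(f"pics/{n}0.png",im); np.save(f"{n}0.npy",d)
    for t in("knob_grip","lever_grip","press","readout","mortar","jar","bottle"):
        try: print(n,t,[(np.round(x["xy"]),round(x["confidence"],2)) for x in models.tip_of(n,t)])
        except Exception as e: print(t,e)
E
```

```text
{'clock': 0.0, 'qpos': array([-1.19247745,  0.61595717, -0.01265901,  1.42494624,  0.00807329,
        1.10338854, -0.04039958]), 'joint_velocities': array([-0.0011334 ,  0.00168211, -0.00125336,  0.00220569,  0.0004953 ,
        0.00084377,  0.00039107]), 'tau': array([ 2.07193034e-04, -4.69213951e+01,  2.59321639e-01, -1.71039695e+01,
        9.95570503e-03,  9.69458604e-03, -1.00668922e-05]), 'ee_pos': array([0.25565885, 0.59675675, 0.2300977 ]), 'ee_rot': array([-3.13894221e+00, -8.78086061e-06,  2.73686382e+00]), 'force': array([-0.08200881,  0.20767615,  0.20701983]), 'ft_torque': array([ 0.00705867, -0.02401383,  0.00142033]), 'opening': 0.08526709431975638}
{'fx': 512.0100400287008, 'fy': 512.0100400287008, 'cx': 326.29874097780436, 'cy': 240.2789365360391, 'xyz': array([0.31526065, 0.1235661 , 1.22152236]), 'attitude': array([-2.92841503,  0.00572891, -1.59950957])}
top knob_grip [(array([488., 211.]), 0.86), (array([506., 347.]), 0.81)]
top lever_grip [(array([297., 304.]), 0.82), (array([488., 209.]), 0.46)]
top press [(array([292., 250.]), 0.57)]
top readout [(array([468., 222.]), 0.94), (array([476., 351.]), 0.92)]
top mortar [(array([360., 320.]), 0.79), (array([490., 211.]), 0.52)]
top jar [(array([178., 242.]), 0.78)]
top bottle [(array([373., 176.]), 0.63)]
{'fx': 499.2701789995404, 'fy': 499.2701789995404, 'cx': 320.7802489008467, 'cy': 245.653808328397, 'xyz': array([ 0.10860545, -0.66341373,  0.67695411]), 'attitude': array([-2.1222908 ,  0.0103117 , -0.54965439])}
side knob_grip [(array([455., 348.]), 0.98), (array([294., 412.]), 0.8)]
side lever_grip [(array([230., 218.]), 0.61)]
side press [(array([298., 273.]), 0.6)]
side readout [(array([286., 455.]), 0.9), (array([438., 382.]), 0.62)]
side mortar [(array([260., 340.]), 0.6)]
side jar [(array([257., 222.]), 0.51)]
side bottle [(array([415., 293.]), 0.67)]
```

View pics/top0.png

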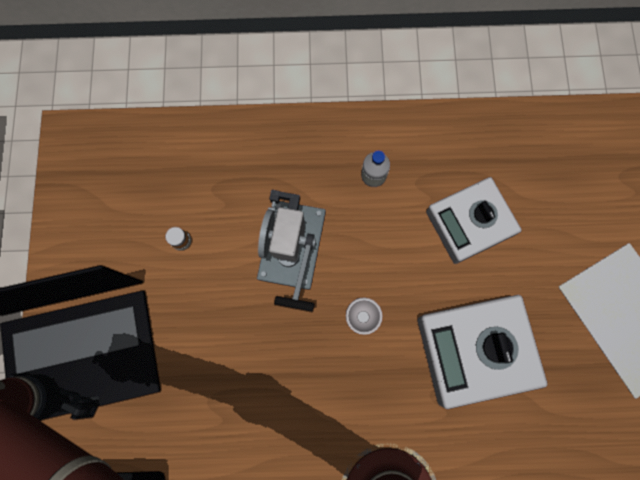

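View pics/side0.png

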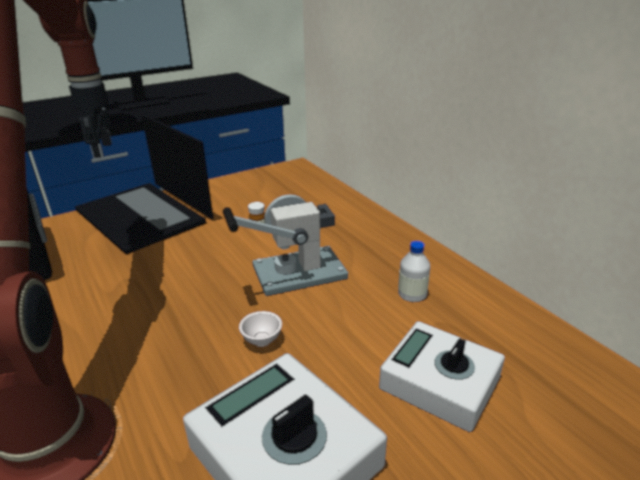

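```bash
python3 - <<'E'
from h import *
for k,z in(((488,211),.088),((506,347),.088),((297,304),.2),((292,250),0),((468,222),0),((476,351),0),((360,320),0),((178,242),0),((373,176),0)):
    print("top",k,rayz("top",*k,z).round(3))
for k,z in(((455,348),.088),((294,412),.088),((230,218),.2),((298,273),0),((286,455),0),((438,382),0),((260,340),0),((257,222),0),((415,293),0)):
    print("side",k,rayz("side",*k,z).round(3))
im=cv2.imread("pics/top0.png"); cv2.imwrite("pics/crop0.png",cv2.resize(im[150:420,400:590],None,fx=2.1,fy=2.1,interpolation=cv2.INTER_CUBIC))
E
```

```text
top (488, 211) [ 0.618 -0.249  0.088]
top (506, 347) [ 0.313 -0.259  0.088]
top (297, 304) [0.409 0.185 0.2  ]
top (292, 250) [0.558 0.207 0.   ]
top (468, 222) [ 0.615 -0.226  0.   ]
top (476, 351) [ 0.306 -0.218  0.   ]
top (360, 320) [0.385 0.049 0.   ]
top (178, 242) [0.586 0.485 0.   ]
top (373, 176) [0.741 0.001 0.   ]
side (455, 348) [ 0.622 -0.245  0.088]
side (294, 412) [ 0.328 -0.218  0.088]
side (230, 218) [0.411 0.189 0.2  ]
side (298, 273) [0.567 0.202 0.   ]
side (286, 455) [ 0.311 -0.217  0.   ]
side (438, 382) [ 0.611 -0.23   0.   ]
side (260, 340) [0.389 0.039 0.   ]
side (257, 222) [0.593 0.483 0.   ]
side (415, 293) [ 0.75  -0.007  0.   ]
```

View pics/crop0.png

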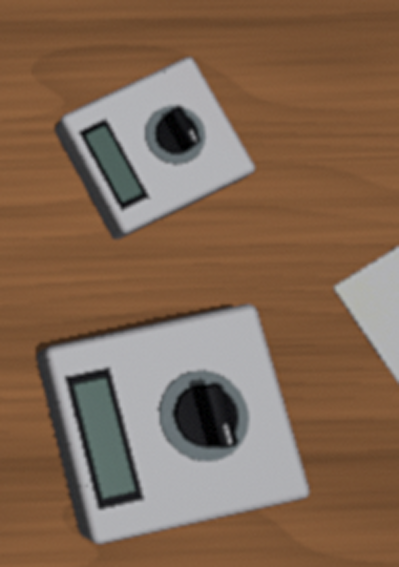

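The top view shows two white boxes: a smaller one at about (475,220) and a larger one at about (482,350). I'll measure both from the depth image.

```bash
python3 - <<'E'
from h import *
d=np.load("top0.npy"); V,U=np.mgrid[:480,:640]; P=world("top",U,V,d)
im=cv2.imread("pics/top0.png")
for (u0,u1,v0,v1) in((415,530,165,275),(405,560,285,415)):
    m=np.zeros(d.shape,bool); m[v0:v1,u0:u1]=1
    s=P[m&(d>0)]; z=s[:,2]; h=np.histogram(z,bins=np.arange(-.01,.13,.005)); print([(round(b,3),c) for c,b in zip(*h) if c>20])
    zs=[z[(z>.03)&(z<.07)]]; zt=np.median(zs[0]); print("top z",zt)
    t=s[abs(z-zt)<.006]; (c,sz,a)=cv2.minAreaRect(t[:,:2].astype(np.float32)); print("rect",np.round(c,4),np.round(sz,4),a)
    k=s[(z>zt+.012)]; print("knob",k.mean(0).round(4),len(k),k.max(0).round(4))
    w=s[z>k[:,2].max()-.015]; (c,sz,a)=cv2.minAreaRect(w[:,:2].astype(np.float32)); print("wing rect",np.round(c,4),np.round(sz,4),a,len(w))
E
```

```text
[(np.float64(-0.01), np.int64(244)), (np.float64(-0.005), np.int64(4294)), (np.float64(0.0), np.int64(3199)), (np.float64(0.005), np.int64(115)), (np.float64(0.01), np.int64(44)), (np.float64(0.015), np.int64(44)), (np.float64(0.02), np.int64(39)), (np.float64(0.025), np.int64(47)), (np.float64(0.03), np.int64(42)), (np.float64(0.035), np.int64(50)), (np.float64(0.04), np.int64(50)), (np.float64(0.045), np.int64(174)), (np.float64(0.05), np.int64(2065)), (np.float64(0.055), np.int64(1765)), (np.float64(0.06), np.int64(131)), (np.float64(0.065), np.int64(93)), (np.float64(0.09), np.int64(35)), (np.float64(0.095), np.int64(91))]
top z 0.05470822113005924
rect [ 0.6112 -0.2277] [0.1497 0.1705] 24.000886917114258
knob [ 0.6179 -0.2435  0.0862] 253 [ 0.6421 -0.2245  0.1027]
wing rect [ 0.6195 -0.2461] [0.0461 0.0152] 23.899770736694336 144
[(np.float64(-0.01), np.int64(264)), (np.float64(-0.005), np.int64(5140)), (np.float64(0.0), np.int64(4024)), (np.float64(0.005), np.int64(148)), (np.float64(0.01), np.int64(34)), (np.float64(0.015), np.int64(40)), (np.float64(0.02), np.int64(35)), (np.
[... 207 characters left out ...]
float64(0.055), np.int64(40)), (np.float64(0.06), np.int64(56)), (np.float64(0.065), np.int64(322)), (np.float64(0.07), np.int64(4091)), (np.float64(0.075), np.int64(4503)), (np.float64(0.08), np.int64(385)), (np.float64(0.085), np.int64(178)), (np.float64(0.09), np.int64(154)), (np.float64(0.095), np.int64(22)), (np.float64(0.105), np.int64(24)), (np.float64(0.11), np.int64(26)), (np.float64(0.115), np.int64(22)), (np.float64(0.12), np.int64(23)), (np.float64(0.125), np.int64(42))]
top z 0.06593946351269109
rect [ 0.307  -0.2147] [0.2062 0.2341] 10.194642066955566
knob [ 0.3081 -0.2133  0.0902] 2206 [ 0.4169 -0.0948  0.1393]
wing rect [ 0.3123 -0.2417] [0.0624 0.0206] 10.746297836303711 305
```

The small box measures 0.150 x 0.170 m with its top at 55 mm, and its wing is 46 x 15 mm. It is the one meant. The large box, at (482,350), is about 0.21 x 0.23 m and 75 mm high, so it is a decoy. Next I'll find the press pose.

```bash
python3 - <<'E'
from h import *
d=np.load("top0.npy"); V,U=np.mgrid[:480,:640]; P=world("top",U,V,d)
m=np.zeros(d.shape,bool); m[285:320,265:325]=1
s=P[m&(d>0)]; s=s[(s[:,2]>.185)]; print(len(s),s.min(0),s.max(0))
c,sz,a=cv2.minAreaRect(s[:,:2].astype(np.float32)); print("grip",c,sz,a,np.median(s[:,2]))
m[:]=0; m[185:300,250:335]=1
s=P[m&(d>0)]
b=s[(s[:,2]>.006)&(s[:,2]<.03)]; print("base z",np.median(b[:,2]),len(b)); print(cv2.minAreaRect(b[:,:2].astype(np.float32)))
f=s[(s[:,2]>.155)&(s[:,2]<.178)]; print("frame",cv2.minAreaRect(f[:,:2].astype(np.float32)))
for n in("side",):
  ds=np.load("side0.npy");Ps=world("side",U,V,ds)
  m[:]=0; m[203:235,220:240]=1
  s=Ps[m&(ds>0)]; s=s[(s[:,2]>.185)&(s[:,2]<.22)]; print("side grip",len(s),s.min(0),s.max(0),s.mean(0))
  m[:]=0; m[235:300,240:355]=1
  s=Ps[m&(ds>0)];b=s[(s[:,2]>.008)&(s[:,2]<.03)]; print(np.median(b[:,2]),cv2.minAreaRect(b[:,:2].astype(np.float32)))
im=cv2.imread("pics/top0.png"); cv2.imwrite("pics/crop1.png",cv2.resize(im[175:330,240:345],None,fx=3.5,fy=3.5,interpolation=cv2.INTER_CUBIC))
E
```

```text
483 [0.39173413 0.15101795 0.18754151] [0.44816117 0.23022629 0.21461874]
grip (0.42404112219810486, 0.18760760128498077) (0.07977832853794098, 0.04993641376495361) 77.43865966796875 0.20710128250558046
base z 0.019971747338174195 2119
((0.5774884819984436, 0.20548786222934723), (0.2021612673997879, 0.27793213725090027), 88.24593353271484)
frame ((0.5361971855163574, 0.2121759057044983), (0.10661736130714417, 0.15855862200260162), 77.45040893554688)
side grip 270 [0.3919721  0.14568965 0.18733821] [0.42954399 0.22607975 0.21088737] [0.40780752 0.17798309 0.20346664]
0.01902809382388554 ((0.5699037909507751, 0.2026112675666809), (0.13458965718746185, 0.19952304661273956), 77.73370361328125)
```

View pics/crop1.png

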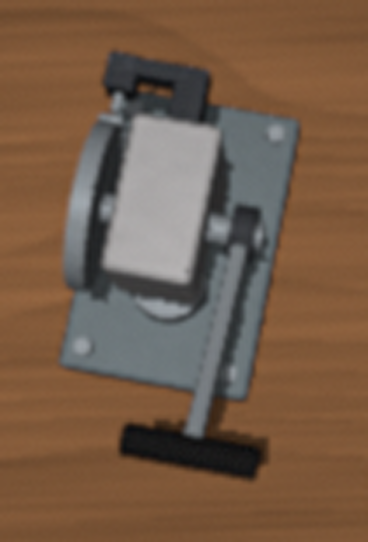

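Request:
arm_command([
  [[0,0,-0.05],0,0.085],
  [[0,0,-0.05],0,0.085],
  [[0,0,0],0.1,0.085],
  [[0,0,0],0,0.085],
  [[0,0,0],0,0.085],
  [[0,0,0],0,0.085],
  [[0,0,0],0,0.085],
  [[0,0,0],0,0.085],
  [[0,0,0],0,0.085],
  [[0,0,0],0,0.085],
])

```text
clock: 2.05
ee_pos: [0.256, 0.5974, 0.3313]
ee_rot: [-3.142, -0.0, 2.637]
force: [0.5, 0.4, -0.2]
opening: 0.0853
```

```bash
python3 -c "
from h import *
print(ctrl.sense())"
```

```text
{'clock': 2.05, 'qpos': array([-1.20793383,  0.55036906,  0.01532999,  1.25745266, -0.0082607 ,
        1.33383807, -0.12692324]), 'joint_velocities': array([ 1.10386045e-03, -8.74800595e-04,  4.53910369e-04,  9.98514392e-04,
       -1.24159584e-03, -7.10059470e-04, -9.66849702e-05]), 'tau': array([ 4.96010296e-03, -4.56135929e+01,  5.06460685e-01, -1.86519670e+01,
        1.12624560e-02,  1.52383327e-03,  3.72791419e-04]), 'ee_pos': array([0.25600895, 0.59744795, 0.3313242 ]), 'ee_rot': array([-3.14158415e+00, -1.14785332e-05,  2.63680113e+00]), 'force': array([ 0.51718065,  0.4091807 , -0.1614684 ]), 'ft_torque': array([-0.00374377, -0.03316928,  0.01533354]), 'opening': 0.08526243576890152}
```

The press yaw is about -12.3°, its origin is at (0.560, 0.205) and the grip is at (0.408, 0.187, 0.20). The base centre and frame agree with this. I'll go above the knob now.

Request:
arm_command([
  [[-0.0363,-0.0281,0],0,0.085],
  [[-0.0363,-0.0281,0],0,0.085],
  [[-0.0363,-0.0281,0],0,0.085],
  [[-0.0363,-0.0281,0],0,0.085],
  [[-0.0363,-0.0281,0],0,0.085],
  [[-0.0363,-0.0281,0],0,0.085],
  [[-0.0363,-0.0281,0],0,0.085],
  [[-0.0363,-0.0281,0],0,0.085],
  [[-0.0363,-0.0281,0],0,0.085],
  [[-0.0363,-0.0281,0],0,0.085],
])

```text
clock: 3.3
ee_pos: [0.4383, 0.1746, 0.3317]
ee_rot: [3.141, 0.001, 2.637]
force: [1.2, 0.9, 0.2]
opening: 0.0854
```

Request:
arm_command([
  [[-0.0363,-0.0281,0],0,0.085],
  [[-0.0363,-0.0281,0],0,0.085],
  [[-0.0363,-0.0281,0],0,0.085],
  [[-0.0363,-0.0281,0],0,0.085],
  [[-0.0363,-0.0281,0],0,0.085],
  [[-0.0363,-0.0281,0],0,0.085],
  [[-0.0363,-0.0281,0],0,0.085],
  [[-0.0363,-0.0281,0],0,0.085],
  [[-0.0363,-0.0281,0],0,0.085],
  [[-0.0363,-0.0281,0],0,0.085],
])

```text
clock: 4.55
ee_pos: [0.6203, -0.2467, 0.3314]
ee_rot: [3.141, 0.0, 2.637]
force: [0.3, -0.0, -0.2]
opening: 0.085
```

Request:
arm_command([
  [[0,0,0],0.15,0.06],
  [[0,0,0],0.15,0.06],
  [[0,0,0],0.15,0.06],
  [[0,0,0],0.15,0.06],
  [[0,0,0],0.15,0.06],
  [[0,0,0],0.15,0.06],
  [[0,0,0],0.15,0.06],
  [[0,0,0],0.15,0.06],
  [[0,0,0],0.15,0.06],
  [[0,0,0],0.15,0.06],
])

```text
clock: 5.8
ee_pos: [0.6198, -0.2453, 0.3313]
ee_rot: [-3.142, -0.0, 1.132]
force: [0.1, 0.8, -0.2]
opening: 0.0599
```

Request:
arm_command([
  [[0,0,0],0.15,0.06],
  [[0,0,0],0.15,0.06],
  [[0,0,0],0.15,0.06],
  [[0,0,0],0.15,0.06],
  [[0,0,0],0.118,0.06],
  [[0,0,0],0,0.06],
  [[0,0,0],0,0.06],
  [[0,0,0],0,0.06],
  [[0,0,0],0,0.06],
  [[0,0,0],0,0.06],
])

```text
clock: 7.05
ee_pos: [0.6196, -0.2456, 0.3314]
ee_rot: [3.142, -0.0, 0.419]
force: [-0.2, -0.5, -0.2]
opening: 0.0602
```

```bash
python3 - <<'E'
from h import *
s=ctrl.sense(); print(s)
for n in("top","side"):
    im,d=capture(n); cv2.imwrite(f"pics/{n}1.png",im)
c=s["ee_pos"]; M=R.from_euler('xyz',s["ee_rot"]).as_matrix()
print("tool delta to knob",(np.array([.6195,-.2461,.071])-c)@M)
E
```

```text
{'clock': 7.05, 'qpos': array([-0.05840393,  0.69048134,  0.8519877 ,  1.21674652, -0.5043626 ,
        1.44431884, -0.41839333]), 'joint_velocities': array([ 8.16726110e-04, -1.45930501e-05,  4.46915301e-04, -1.30584352e-03,
       -5.30232110e-04, -1.66027104e-05, -7.80479151e-04]), 'tau': array([ 3.19036451e-03, -4.58518302e+01,  8.91795784e+00, -1.66721696e+01,
        1.16366294e-02,  1.48046587e-03,  1.62877786e-03]), 'ee_pos': array([ 0.61962899, -0.24558907,  0.33137412]), 'ee_rot': array([ 3.14158356e+00, -7.98365270e-05,  4.19035737e-01]), 'force': array([-0.24149375, -0.49804968, -0.18730801]), 'ft_torque': array([-0.03866511,  0.02012118,  0.00539328]), 'opening': 0.06016454375021407}
tool delta to knob [-0.00034651  0.00041187  0.2603741 ]
```

View pics/side1.png

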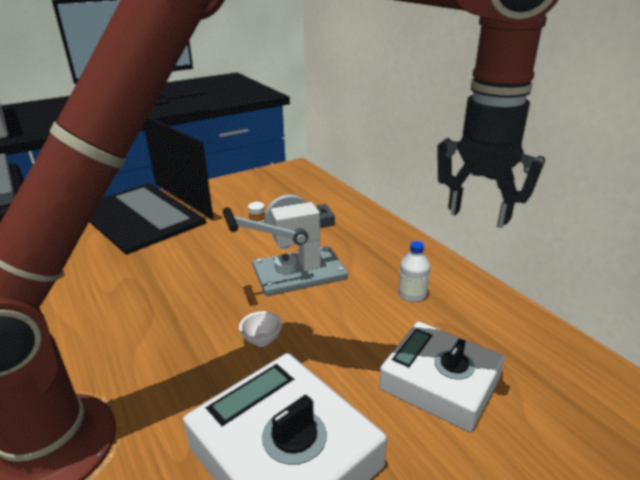

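The gripper hangs right above the small box's knob at (490,200), and nothing has been disturbed. I'll descend and close lightly.

Request:
arm_command([
  [[0,0,0.03],0,0.06],
  [[0,0,0.03],0,0.06],
  [[0,0,0.03],0,0.06],
  [[0,0,0.03],0,0.06],
  [[0,0,0.03],0,0.06],
  [[0,0,0.03],0,0.06],
  [[0,0,0.03],0,0.06],
  [[0,0,0.02],0,0.06],
  [[0,0,0.01],0,0.06],
  [[0,0,0],0,0.06],
])

```text
clock: 8.4
ee_pos: [0.6197, -0.2456, 0.0911]
ee_rot: [-3.141, 0.0, 0.419]
force: [-0.3, 0.1, 1.0]
opening: 0.0601
```

Request:
arm_command([
  [[0,0,0.01],0,0.06],
  [[0,0,0.009],0,0.06],
  [[0,0,0],0,0.03],
  [[0,0,0],0,0.02],
  [[0,0,0],0,0.01],
  [[0,0,0],0,0.008],
  [[0,0,0],0,0.008],
  [[0,0,0],0,0.008],
  [[0,0,0],0,0.008],
  [[0,0,0],0,0.008],
], grip_force=30)

```text
clock: 9.65
ee_pos: [0.621, -0.2485, 0.0731]
ee_rot: [3.135, -0.001, 0.418]
force: [2.0, -3.4, -2.8]
opening: 0.0137
```

```bash
python3 - <<'E'
from h import *
s=ctrl.sense(); print(s)
im,d=capture("side"); cv2.imwrite("pics/side2.png",cv2.resize(im[250:450,340:560],None,fx=3,fy=3))
E
```

```text
{'clock': 9.65, 'qpos': array([-0.025865  ,  0.91641547,  0.71231888,  1.5394806 , -0.69017336,
        0.94360156, -0.24731986]), 'joint_velocities': array([-0.00099491,  0.00123665, -0.00080345,  0.00038626,  0.00104631,
       -0.00159957, -0.00227887]), 'tau': array([-1.92822039e+00, -5.14201570e+01,  9.31601465e+00, -1.09333992e+01,
       -4.35477239e-02,  1.32055130e+00,  3.47818968e-03]), 'ee_pos': array([ 0.62096106, -0.24848902,  0.07307866]), 'ee_rot': array([ 3.13460954e+00, -1.15493254e-03,  4.17886184e-01]), 'force': array([ 2.02770141, -3.43507981, -2.75469675]), 'ft_torque': array([-0.72325145, -0.56050281, -0.0295109 ]), 'opening': 0.013655501603393301}
```

View pics/side2.png

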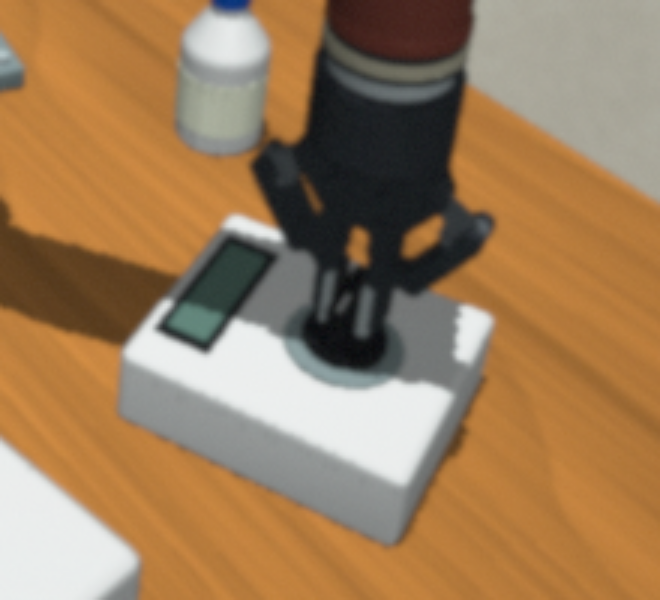

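The fingers grip the wing at 13.7 mm opening, right over the knob. I'll re-centre by 3 mm along tool y, where the arm was pushed sideways, then twist.

Request:
arm_command([
  [[0,0.003,0],0,0.008],
  [[0,0,0],0.13,0.008],
  [[0,0,0],0.13,0.008],
  [[0,0,0],0.13,0.008],
  [[0,0,0],0.13,0.008],
  [[0,0,0],0.13,0.008],
  [[0,0,0],0.13,0.008],
  [[0,0,0],0.13,0.008],
  [[0,0,0],0.05,0.008],
  [[0,0,0],0,0.008],
])

```text
clock: 10.95
ee_pos: [0.621, -0.2495, 0.073]
ee_rot: [3.14, -0.002, -0.54]
force: [0.4, -3.0, 1.5]
opening: 0.0135
```

```bash
python3 - <<'E'
from h import *
s=ctrl.sense(); print({k:s[k] for k in("ee_pos","ee_rot","force","ft_torque","opening","qpos")})
E
```

```text
{'ee_pos': array([ 0.62101596, -0.24949975,  0.07301574]), 'ee_rot': array([ 3.13987770e+00, -1.82244191e-03, -5.40397806e-01]), 'force': array([ 0.43914703, -2.97278229,  1.45002931]), 'ft_torque': array([-0.49995082, -0.03916193,  0.12082832]), 'opening': 0.013540419583331458, 'qpos': array([-0.11391933,  1.00300861,  0.93743696,  1.53700456, -0.8858673 ,
        1.06710296, -1.06094179])}
```

Request:
arm_command([
  [[0,0,0],0.04,0.008],
  [[0,0,0],0.04,0.008],
  [[0,0,0],0.03,0.008],
  [[0,0,0],0,0.008],
  [[0,0,0],0,0.008],
  [[0,0,0],0,0.008],
  [[0,0,0],0,0.008],
  [[0,0,0],0,0.008],
  [[0,0,0],0,0.008],
  [[0,0,0],0,0.008],
])

```text
clock: 12.2
ee_pos: [0.621, -0.2496, 0.073]
ee_rot: [3.14, -0.002, -0.65]
force: [-0.2, -5.2, 2.8]
opening: 0.0131
```

```bash
python3 - <<'E'
from h import *
s=ctrl.sense(); print({k:s[k] for k in("ee_pos","ee_rot","force","ft_torque","opening")})
im,d=capture("side"); cv2.imwrite("pics/side3.png",cv2.resize(im[250:450,340:560],None,fx=3,fy=3))
E
```

```text
{'ee_pos': array([ 0.62096009, -0.24955253,  0.07300443]), 'ee_rot': array([ 3.13969548e+00, -2.07520156e-03, -6.49945265e-01]), 'force': array([-0.19434009, -5.17844831,  2.7992442 ]), 'ft_torque': array([-1.05786987,  0.01764318,  0.71332392]), 'opening': 0.013063497920216285}
```

View pics/side3.png

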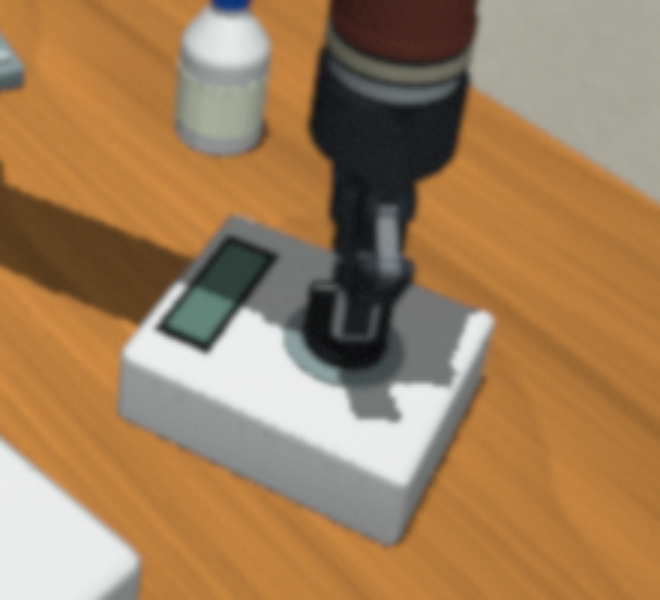

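The yaw moment jumped from 0.12 to 0.71 N m after 1.068 rad of turn, so the knob is at its stop. The picture shows the wing at (340,310), turned with the fingers. I'll let go and lift.

Request:
arm_command([
  [[0,0,0],0,0.08],
  [[0,0,0],0,0.08],
  [[0,0,0],0,0.08],
  [[0,0,0],0,0.08],
  [[0,0,0],0,0.08],
  [[0,0,0],0,0.08],
  [[0,0,-0.03],0,0.08],
  [[0,0,-0.03],0,0.08],
  [[0,0,-0.03],0,0.08],
  [[0,0,-0.03],0,0.08],
])

```text
clock: 13.5
ee_pos: [0.6207, -0.2482, 0.1933]
ee_rot: [-3.142, 0.0, -0.652]
force: [1.1, 0.4, 1.1]
opening: 0.08
```

Request:
arm_command([
  [[0,0,-0.05],0,0.0],
  [[0,0,-0.05],0,0.0],
  [[0,0,-0.04],0,0.0],
  [[0,0,0],-0.15,0],
  [[0,0,0],-0.15,0],
  [[0,0,0],-0.15,0],
  [[0,0,0],-0.15,0],
  [[0,0,0],-0.15,0],
  [[0,0,0],-0.15,0],
  [[0,0,0],-0.15,0],
])

```text
clock: 14.75
ee_pos: [0.6205, -0.2483, 0.3323]
ee_rot: [-3.141, 0.0, 0.403]
force: [-0.0, -0.6, 0.4]
opening: -0.0003
```

```bash
python3 - <<'E'
from h import *
s=ctrl.sense(); print(s)
im,d=capture("top"); cv2.imwrite("pics/top4.png",im)
im,d=capture("side"); cv2.imwrite("pics/side4.png",im)
print([(x["xy"],x["confidence"]) for x in models.tip_of("side","knob_grip")])
E
```

```text
{'clock': 14.75, 'qpos': array([-0.05415   ,  0.695212  ,  0.85735403,  1.207953  , -0.50953084,
        1.45171516, -0.42953046]), 'joint_velocities': array([ 0.10844553, -0.08699657, -0.29829815, -0.00270268,  0.19738141,
       -0.07686073,  1.04337288]), 'tau': array([ -0.51849766, -45.79027176,   9.37151045, -16.67571723,
        -0.12130897,   0.05639057,  -0.69374587]), 'ee_pos': array([ 0.62050865, -0.24833964,  0.33227211]), 'ee_rot': array([-3.14111352e+00,  2.77128199e-04,  4.03118506e-01]), 'force': array([-0.01833637, -0.60926161,  0.44875163]), 'ft_torque': array([ 0.01679155, -0.00655217,  0.01222833]), 'opening': -0.0002707995141669724}
[([294.6, 415.4], 0.88), ([454.4, 347.1], 0.8)]
```

View pics/side4.png

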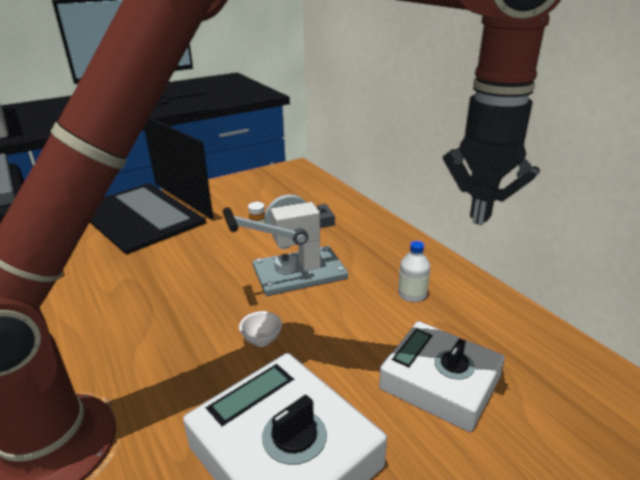

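The knob is back home: its wing at (457,352) looks as it did at the start, and the lever is untouched at (230,218). I'll go above the lever grip with shut fingers.

Request:
arm_command([
  [[-0.0017,-0.0482,0],0,0],
  [[-0.0017,-0.0482,0],0,0],
  [[-0.0017,-0.0482,0],0,0],
  [[-0.0017,-0.0482,0],0,0],
  [[-0.0017,-0.0482,0],0,0],
  [[-0.0017,-0.0482,0],0,0],
  [[-0.0017,-0.0482,0],0,0],
  [[-0.0017,-0.0482,0],0,0],
  [[-0.0017,-0.0482,0],0,0],
  [[-0.0017,-0.0482,0],0,0],
])

```text
clock: 16.15
ee_pos: [0.4172, 0.1905, 0.3325]
ee_rot: [-3.141, -0.0, 0.396]
force: [0.4, 0.4, 0.8]
opening: -0.0001
```

Request:
arm_command([
  [[0,0,0],0.126,0],
  [[0,0,0],0.126,0],
  [[0,0,0],0.126,0],
  [[0,0,0],0.126,0],
  [[0,0,0],0.126,0],
  [[0,0,0.03],0,0],
  [[0,0,0.03],0,0],
  [[0,0,0.03],0,0],
  [[0,0,0],0,0],
  [[0,0,0],0,0],
])

```text
clock: 17.4
ee_pos: [0.4189, 0.1892, 0.2434]
ee_rot: [-3.141, -0.002, -0.233]
force: [-0.7, -0.6, -0.5]
opening: 0.0004
```

```bash
python3 - <<'E'
from h import *
s=ctrl.sense(); print(s)
im,d=capture("top"); cv2.imwrite("pics/top5.png",im)
im,d=capture("side"); cv2.imwrite("pics/side5.png",cv2.resize(im[60:360,100:480],None,fx=2,fy=2))
M=R.from_euler('xyz',s["ee_rot"]).as_matrix()
print("tool delta",(np.array([.409,.185,.212])-s["ee_pos"])@M)
E
```

```text
{'clock': 17.4, 'qpos': array([-1.22022835,  0.50059117,  1.12342483,  1.95114526, -0.53132901,
        1.02396018, -1.65761304]), 'joint_velocities': array([-0.00566509, -0.01394209,  0.00411649, -0.01058243,  0.00037823,
       -0.00434887,  0.00502846]), 'tau': array([-3.83514608e-02, -2.69538188e+01,  7.61469305e+00, -1.38009149e+01,
        4.62778713e-03,  2.80994800e-02, -7.29964886e-03]), 'ee_pos': array([0.41885343, 0.18916165, 0.24339492]), 'ee_rot': array([-3.14080899e+00, -1.70531968e-03, -2.32590732e-01]), 'force': array([-0.69784114, -0.59526732, -0.50612882]), 'ft_torque': array([ 0.02942683, -0.01539307,  0.02924986]), 'opening': 0.00037360522228493975}
tool delta [-0.00868237  0.00634539  0.0313752 ]
```

View pics/side5.png

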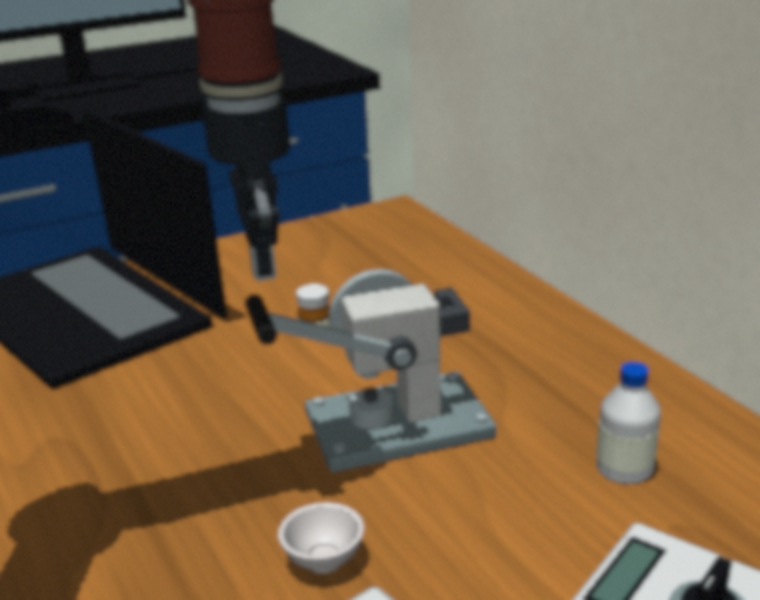

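View pics/top5.png

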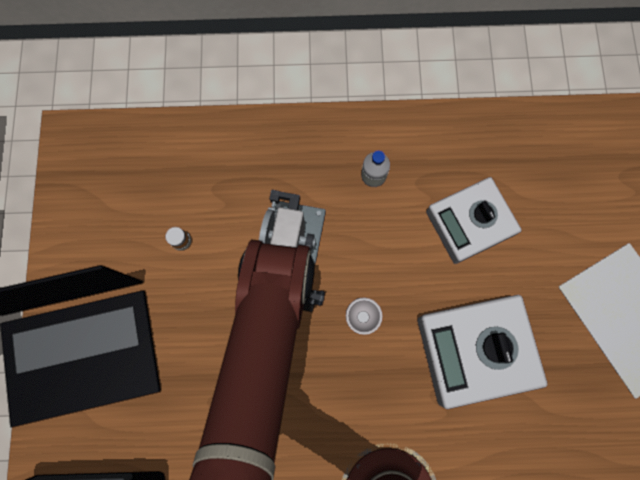

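The fingers hang about 30 mm above the bar at (260,275 in the crop), with the lever at rest. I'll correct sideways by (-9, +6) mm while staying above.

Request:
arm_command([
  [[-0.004,0.003,0],0,0],
  [[-0.005,0.003,0],0,0],
  [[0,0,0.01],0,0],
  [[0,0,0.005],0,0],
  [[0,0,0],0,0],
  [[0,0,0],0,0],
  [[0,0,0],0,0],
  [[0,0,0],0,0],
  [[0,0,0],0,0],
  [[0,0,0],0,0],
])

```text
clock: 18.75
ee_pos: [0.4079, 0.1855, 0.2273]
ee_rot: [-3.142, -0.0, -0.231]
force: [-0.5, 0.1, 0.5]
opening: 0.0004
```

```bash
cat > st.py <<'E'
from h import *
s=ctrl.sense()
for k in("clock","qpos","ee_pos","ee_rot","force"): print(k,np.round(s[k],4))
# lever frame estimate: tip position -> horizontal coordinate and angle if bar touches tip
e=s["ee_pos"]; yaw=-.214; px=np.array([np.cos(yaw),np.sin(yaw)]); o=np.array([.560,.204])
zb=e[2]-.010; 
print("tip press-x",round((e[:2]-o)@px,4),"press-y",round((e[:2]-o)@np.array([-px[1],px[0]]),4),"lever angle if touching",round(.45-np.arcsin(np.clip((zb-.13)/.16,-1,1)),3))
E
python3 st.py
```

```text
clock 18.75
qpos [-1.2207  0.5028  1.1109  2.0013 -0.5483  0.9763 -1.6367]
ee_pos [0.4079 0.1855 0.2273]
ee_rot [-3.1416 -0.     -0.2311]
force [-0.5409  0.14    0.4853]
tip press-x -0.1447 press-y -0.0504 lever angle if touching -0.127
```

Request:
arm_command([
  [[0,0,0.006],0,0],
  [[0,0,0.006],0,0],
  [[0,0,0.004],0,0],
  [[0,0,0.002],0,0],
  [[0,0,0.002],0,0],
  [[0,0,0.001],0,0],
  [[0,0,0],0,0],
  [[0,0,0],0,0],
  [[0,0,0],0,0],
  [[0,0,0],0,0],
])

```text
clock: 20.0
ee_pos: [0.4067, 0.1856, 0.2075]
ee_rot: [-3.14, 0.004, -0.231]
force: [-5.8, -0.2, 15.0]
opening: 0.0
```

```bash
python3 st.py; python3 - <<'E'
from h import *
im,d=capture("side"); cv2.imwrite("pics/side6.png",cv2.resize(im[120:270,160:360],None,fx=4,fy=4))
E
```

```text
clock 20.0
qpos [-1.1921  0.5264  1.0779  2.0302 -0.5862  0.9358 -1.6021]
ee_pos [0.4067 0.1856 0.2075]
ee_rot [-3.14    0.0041 -0.231 ]
force [-5.7626 -0.2194 15.0327]
tip press-x -0.1459 press-y -0.0505 lever angle if touching 0.015
```

View pics/side6.png

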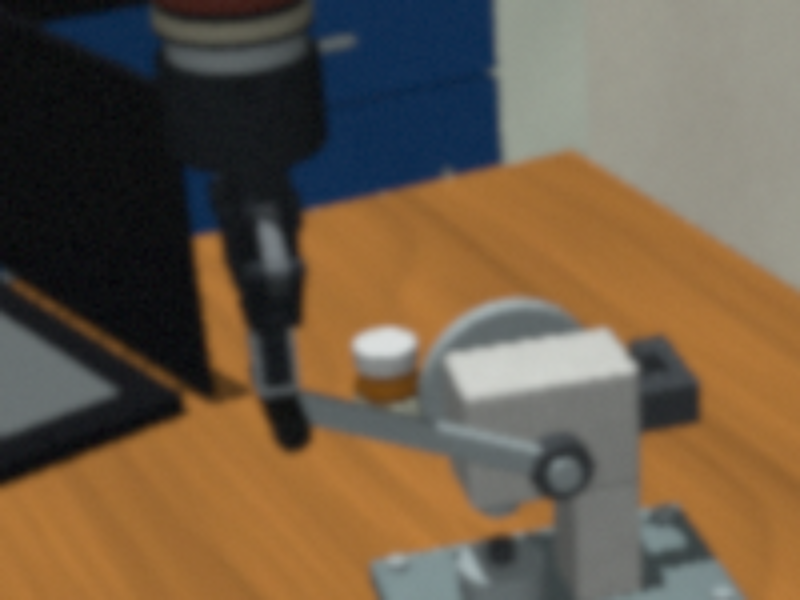

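The shut fingers rest on the bar with 15 N upward at its first notch. Now click 1.

Request:
arm_command([
  [[-0.001,0,0.0025],0,0],
  [[-0.001,0,0.0025],0,0],
  [[-0.001,0,0.0025],0,0],
  [[-0.001,0,0.0025],0,0],
  [[-0.001,0,0.0025],0,0],
  [[-0.001,0,0.0025],0,0],
  [[-0.001,0,0.0025],0,0],
  [[0,0,0.0015],0,0],
  [[0,0,0],0,0],
  [[0,0,0],0,0],
])

```text
clock: 21.3
ee_pos: [0.3986, 0.1875, 0.1873]
ee_rot: [-3.141, 0.007, -0.231]
force: [-5.6, 0.4, 6.5]
opening: 0.0003
```

```bash
python3 st.py
```

```text
clock 21.3
qpos [-1.1824  0.5445  1.0481  2.0712 -0.622   0.8864 -1.5772]
ee_pos [0.3986 0.1875 0.1873]
ee_rot [-3.1414  0.0065 -0.2307]
force [-5.586   0.3537  6.5471]
tip press-x -0.1542 press-y -0.0504 lever angle if touching 0.15
```

Click 1 has seated: angle about 0.15, and the force fell from 15 to 6.5 N. Click 2 next.

Request:
arm_command([
  [[-0.002,0,0.0025],0,0],
  [[-0.002,0,0.0025],0,0],
  [[-0.001,0,0.0025],0,0],
  [[-0.001,0,0.0025],0,0],
  [[-0.001,0,0.0025],0,0],
  [[-0.0005,0,0.0025],0,0],
  [[-0.0005,0,0.0025],0,0],
  [[0,0,0.0025],0,0],
  [[0,0,0.0025],0,0],
  [[0,0,0.001],0,0],
])

```text
clock: 22.55
ee_pos: [0.3919, 0.189, 0.1637]
ee_rot: [3.141, 0.004, -0.231]
force: [-4.9, -0.1, 7.5]
opening: -0.0002
```

```bash
python3 st.py
```

```text
clock 22.55
qpos [-1.1648  0.5683  1.0078  2.1151 -0.6716  0.8236 -1.5417]
ee_pos [0.3919 0.189  0.1637]
ee_rot [ 3.1414  0.0036 -0.231 ]
force [-4.9062 -0.0621  7.4721]
tip press-x -0.1611 press-y -0.0504 lever angle if touching 0.301
```

Click 2 has seated at 0.30. Click 3 next.

Request:
arm_command([
  [[-0.001,0,0.0025],0,0],
  [[-0.001,0,0.0025],0,0],
  [[-0.0005,0,0.0025],0,0],
  [[0,0,0.0025],0,0],
  [[0,0,0.0025],0,0],
  [[0,0,0.0025],0,0],
  [[0,0,0.0025],0,0],
  [[0,0,0.0025],0,0],
  [[0,0,0.0025],0,0],
  [[0,0,0.001],0,0],
])

```text
clock: 23.8
ee_pos: [0.3898, 0.1896, 0.1401]
ee_rot: [3.141, 0.003, -0.231]
force: [-4.6, -0.1, 7.1]
opening: 0.0
```

```bash
python3 st.py; python3 - <<'E'
from h import *
im,d=capture("side"); cv2.imwrite("pics/side7.png",cv2.resize(im[120:270,160:360],None,fx=4,fy=4))
E
```

```text
clock 23.8
qpos [-1.132   0.5983  0.9583  2.1463 -0.7275  0.7675 -1.4966]
ee_pos [0.3898 0.1896 0.1401]
ee_rot [ 3.1414e+00  2.5000e-03 -2.3090e-01]
force [-4.5637 -0.0669  7.1205]
tip press-x -0.1632 press-y -0.0502 lever angle if touching 0.45
```

View pics/side7.png

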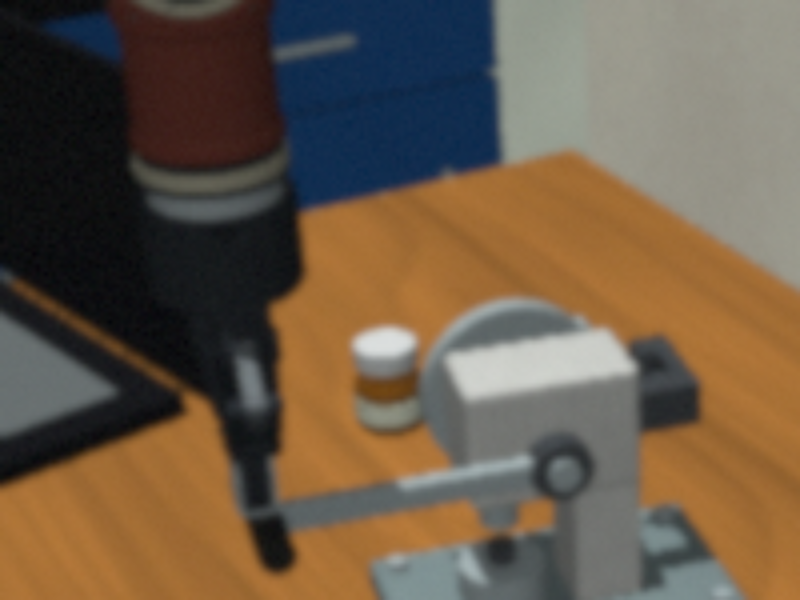

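The lever is about level at the third click, which fits 0.45, and the bar sits squarely under the fingertips. The fourth and last click next.

Request:
arm_command([
  [[0,0,0.0025],0,0],
  [[0,0,0.0025],0,0],
  [[0,0,0.0025],0,0],
  [[0,0,0.0025],0,0],
  [[0,0,0.0025],0,0],
  [[0,0,0.0025],0,0],
  [[0,0,0.0025],0,0],
  [[0,0,0.0025],0,0],
  [[0,0,0.0025],0,0],
  [[0,0,0.0015],0,0],
])

```text
clock: 25.1
ee_pos: [0.3906, 0.1895, 0.1162]
ee_rot: [3.142, 0.001, -0.231]
force: [-3.9, 0.5, 6.5]
opening: -0.0005
```

Request:
arm_command([
  [[0,0,0],0,0],
  [[0,0,0],0,0],
  [[0,0,0],0,0],
  [[0,0,0],0,0],
  [[0,0,0],0,0],
  [[0,0,0],0,0],
  [[0,0,0],0,0],
  [[0,0,0],0,0],
  [[0,0,0],0,0],
  [[0,0,0],0,0],
])

```text
clock: 26.35
ee_pos: [0.3906, 0.1895, 0.1163]
ee_rot: [-3.142, 0.001, -0.231]
force: [-4.3, -0.6, 6.4]
opening: 0.0001
```

```bash
python3 st.py; python3 - <<'E'
from h import *
im,d=capture("side"); cv2.imwrite("pics/side8.png",im)
E
```

```text
clock 26.35
qpos [-1.0915  0.6315  0.9031  2.1697 -0.7886  0.7128 -1.4454]
ee_pos [0.3906 0.1895 0.1163]
ee_rot [-3.1415e+00  6.0000e-04 -2.3120e-01]
force [-4.2795 -0.6034  6.3937]
tip press-x -0.1624 press-y -0.0501 lever angle if touching 0.599
```

View pics/side8.png

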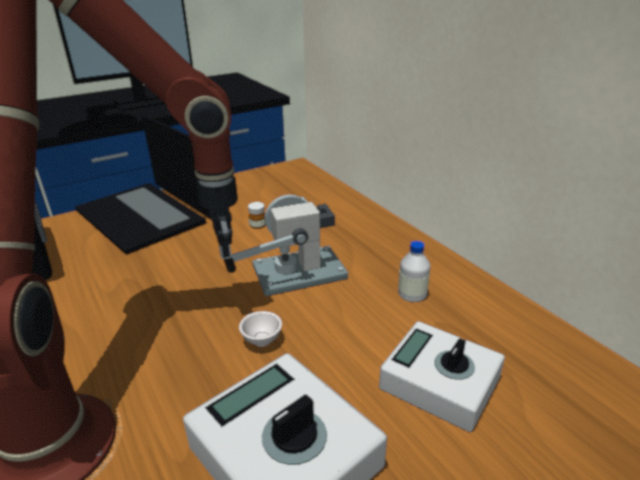

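The lever is held below level with its grip at (230,265). The force is a steady 6.4 N, the angle is about 0.60, the knob is home, and the mortar, jar and bottle are in place. I'm handing in.

```bash
python3 -c "
from bench import ctrl
print(ctrl.close_job()); s=ctrl.sense(); print(s['clock'],s['ee_pos'],s['force'])"
```

```text
the job is handed in; nothing more can be done
None
the job is handed in; nothing more can be done
```

The read-out is zeroed and the lever is held at the fourth click; I handed the job in at about 26 s of the 69 s allowed, and no verdict is reported.

- **Knob:** I used the smaller white box, which measured 150 x 170 x 55 mm; the other is about 206 x 234 mm and 75 mm high. The knob turned 1.07 rad clockwise by the tool's own angle. The moment then rose from 0.12 to 0.71 N m, so it was at its stop. After I let go, the pictures show the wing back home.
- **Lever:** I pushed it down with shut fingers, one click per move. At the four seats the tip height gave angles of 0.15, 0.30, 0.45 and 0.60. I read the force only at contact (15 N) and at each seat (6.4 to 7.5 N), so the peaks between clicks 2 and 4 were not recorded.
- **At hand-in:** the fingers pressed steadily with 6.4 N up and about 4 N sideways from friction, and the angle was 0.599. In the last picture the mortar, jar and bottle look unmoved, judged by eye rather than measured.
- **Disagreement:** when the fingers closed on the wing they sat about 3 mm from where the cameras had put the knob, so I re-centred before twisting.

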